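# Check-weigh a moulded door handle

### The arm

A 7-joint arm with a two-finger parallel gripper is mounted at the origin on the work surface. World frame = base frame: x ahead of the robot, y to its left, z up, the work surface at z = 0. Lengths are in mm, angles in rad, forces in N, time in s.
With the tool pointing down it reaches from about 400 to 900 mm from the base axis. Payload 5.5 kg.
Tool frame: the origin (TCP) lies at the very end of the fingers, on their centre line; the grasp point (between the pads) lies 19 mm behind it; z points along the fingers, y is the line along which they close (so a half turn about z gives the same grasp; the last joint's range is limited). The gripper opens to 85 mm and grips with 20 to 120 N. Pads are 22 mm wide; open, the fingers measure 114 mm over their backs; the gripper's body (76 mm by 85 mm) begins 54 mm behind the grasp point. The pads swing forward as they close: fully open they stand 13 mm farther back than shut.
Start: joints at [-1.047, 0.501, -0.427, 1.55, 0.221, 1.138, -0.21], TCP at [167.566, 628.03, 231.31] pointing down, gripper open.
Joint ranges: [-2.88, 2.88], [-0.31, 2.03], [-1.54, 1.56], [0.2, 2.42], [-1.41, 4.55], [0.19, 2.02], [-2.57, 2.57]. Speed limits (rad/s): [2.57, 2.57, 3.14, 3.14, 3.14, 3.14, 3.14].

### API

Orientations are given as a unit quaternion [x, y, z, w].
In Python, from bench import robot gives the robot as it stands. The module is installed in compiled form; this text tells all that it offers.
- The arm moves only by the shell command python3 -m handwheel 'ROWS' [OPENING] [FORCE]. ROWS is JSON, a list of rows, each a list of 2 entries, a list of its own where there are three numbers: the shift along the tool's x, y, z in m, then the turn, a rotation vector about the tool's x, y, z in degrees. A call has exactly 8 rows; each row shifts and turns the commanded pose from where the row before left it, along the tool's axes as they then stand; what a row does not reach is not made up. A row lasts 1/10 s, in which the tool goes at most 50 mm and 8.59 degrees, less where a joint would pass 70% of its speed; a pose out of reach is approached as far as the arm can. A call is refused whole if a number of a shift passes 0.05 or a number of a turn 8.59, either way. A call with a gripper value outside its range is refused whole. OPENING is the opening, from 0 (shut) to 1 (fully open), set as the call begins (- or left out, the last holds). The fingers move at their own pace and stop on an object; FORCE is the grip in N (left out, the last holds). Time passes only in rows, so rows that do not move let the fingers close, or fill a call up. It gives the time, the measured TCP pose, the force, the opening and the grip force at its end, in the units of the state.
- robot.observe(): the state, without advancing time (a new reading comes with each control period).
- robot.camera(name): name is "scene" or "side" or "wrist"; returns (picture, depth): 420x560x3 uint8, red, green, blue; 420x560 float32, mm along the optical axis (not along the pixel's ray), 0 where there is no reading.
- robot.camera_params(name): a dict with "fx", "fy", "cx", "cy" (pixels), "R" (3x3) and "t" (3): a world point X has camera coordinates R X + t; the wrist camera has in their place "tool_from_camera" (4x4, takes a point from camera to tool coordinates, whose origin is the TCP and whose axes are the flange's). Camera axes: x right, y down, z forward; pixel columns grow to the right and rows downward; lengths in mm; the calibration is good to about 2 mm. A picture is of the moment at which its call begins: read the wrist's pose just before it. camera_params takes no time and is no camera call.
- robot.hand_in(): hands the job in; it is judged then, once.
The state is a dict: "t": time; "q": joint angles; "joint_vel": joint speeds; "effort": joint torques, N m; "tool_pos": TCP position; "orientation": TCP orientation; "ft_force": force on the tool from outside, world axes, zero at the start; "ft_torque": the same for the moment, N m; "opening": finger opening in mm; "gripper_force": force on a finger pad.
Only numpy, scipy, OpenCV 4.12 (cv2) and the standard library are available. Lean on these libraries where they do the work, as an engineer would, in place of code of your own. Each camera call takes 0.05 s, during which the arm holds its last target. There are 200 camera calls.

### The job

Check-weigh the smoke-grey door handle that lies sunk in the blue nest on the turntable. Press its round hub end down until the handle rocks over and stays tipped with the other end up, take it by the raised end, and set it down flat and centred on the round steel pan of the sprung balance, gently, so that the pan is never driven down onto its overload stop. Leave it resting there and do not disturb the other things on the bench.

Things in the scene. Friction and masses are not known exactly. Their poses are not given: they have to be found in the camera images.
- handle: smoke-grey acetal lever door handle, 140 x 40 x 30 thick, 0.17 to 0.29 kg. Origin: centre of its underside, straight below its centre of mass; x along it toward the lever end, z up. Lever: bar with flat sides, 36 wide, from x = -50 to 70; hub: round, diameter 40, centred at x = -50, small black square socket on top. Starts flat in the nest pocket, top flush with the walls
- nest (a point): centre of the pocket of the blue nest, level with its wall tops (101 above the bench); x along the pocket toward the handle's lever end, y across, z up. Lever half of the pocket: 40 wide, flat floor 30 deep, side walls 15 thick, end wall at x = 72 to 82. Hub half: 50 wide, side walls 10 thick, floor a white ramp; its end is open above a low lip at x = -72, 52 below the wall tops
- ridge (a point): ridge across the pocket floor (30 below the wall tops, nest x = -5), axes as the nest; the floor drops from here at 30 degrees toward the hub end. The handle rocks on it, centre of mass 5 to the lever side: hub pushed down (under 2 N) past 19 degrees, it falls onto the ramp and stays, tipped 30 degrees, underside of the lever tip about 37 above the flat floor; may slide 5 toward the lip
- turntable: steel turntable disc, diameter 220, top 25 above the bench, braked: it does not turn; origin on the bench under its centre, straight below the nest's centre, axes as the nest. The nest is fixed to it
- pan_top (a point): centre of the upper face of the balance pan: flat steel disc, diameter 150, black dot in the middle and two black circles, 94 above the bench when empty; z up. Its base is a fixed white box 170 x 170 x 45 high. The pan is sprung: it sinks 1 mm per 0.2 N of load and rocks on a sprung gimbal, up to 0.2 rad, when loaded off centre (0.8 N m per rad)
- pan_stem (a joint): how far the pan has sunk, m: 0 empty, about 0.008 to 0.015 under the handle's weight, overload stop at 0.024 (counts as driven onto the stop above 0.021)
- nozzle: bystander: glossy white vacuum nozzle, 144 x 95 x 36, lying on the bench beyond the work; origin under its middle, x along it toward the wide mouth
- countersink: bystander: steel countersink with a wooden grip, 160 long, 28 thick, lying on the bench; origin under its middle, x toward the steel tip
- stick: bystander: pink polishing stick, 150 x 14 x 14, lying on the bench; origin under its middle, x along it
- check_weight: bystander: brass check weight with a knob, diameter 44, 62 high, standing on the bench between turntable and balance; origin at the centre of its foot, z up
- brush: bystander: hand brush lying on the bench far to the left, x along it
- gauge: bystander: dark steel block 100 x 60 x 25 on the bench far to the right; origin under its middle

How it is judged:
By the outcome, as a careful person would: the job done as asked, in the order asked, and still so for the second after the job is handed in, with the robot touching nothing.
It also fails if it takes over 59 s, if anything falls off the work surface, if the arm or the gripper's body presses on something with over 40 N, if the wrist force passes 120 N, or if a joint passes its speed limit or range.

## Working session

There is one attempt and no reset: what is moved stays moved. The work goes in short steps, Python scripts to look and compute and a shell command to move; the robot and the scene stay as the last step left them, time stands still between calls to the robot, and variables do not carry over. Pictures are saved under pics/ and viewed, at most 10 in all, crops included, and the job is handed in when it is done.

```bash
mkdir -p pics
python3 - <<'E'
from bench import robot
import cv2,numpy as np
s=robot.observe();print(s)
ims=[]
for n in("scene","side"):
    p,d=robot.camera(n);np.savez(f"{n}0.npz",p=p,d=d);cv2.imwrite(f"pics/{n}0.png",p[:,:,::-1])
    c=robot.camera_params(n);print(n,c)
print(robot.camera_params("wrist"))
E
```

```text
{'t': 0.0, 'q': array([-1.04680219,  0.50182334, -0.42678009,  1.55144306,  0.22079961,
        1.13830612, -0.21031805]), 'joint_vel': array([ 0.00122182,  0.00076589, -0.00059119,  0.00144936, -0.00011225,
       -0.00020957, -0.00299449]), 'effort': array([ 5.09044494e-04, -5.69495237e+01, -5.81632644e+00, -2.80956978e+01,
        1.05056827e-02,  1.15233357e-02, -1.66665188e-05]), 'tool_pos': array([167.47404138, 627.34075301, 230.2766244 ]), 'orientation': array([ 1.30015141e-01,  9.91511541e-01, -9.50388691e-04, -1.52055926e-04]), 'ft_force': array([-0.52596171,  0.10919224, -0.50254972]), 'ft_torque': array([0.02916223, 0.01489432, 0.02456844]), 'gripper_force': 0.0, 'opening': 85.51939758660876}
scene {'fx': 403.9023110259861, 'fy': 403.9023110259861, 'cx': 273.65223192369155, 'cy': 209.04443978974777, 'R': array([[-0.47106272,  0.88191492,  0.01805498],
       [ 0.63687211,  0.35419585, -0.68479136],
       [-0.61032272, -0.31108097, -0.72851548]]), 't': array([ 292.19275471, -335.40817396, 1608.61199344])}
side {'fx': 390.2976638643909, 'fy': 390.2976638643909, 'cx': 285.072892383795, 'cy': 213.6294265674338, 'R': array([[-0.99888191, -0.04575287, -0.01189987],
       [-0.02271236,  0.68520373, -0.72799725],
       [ 0.0414618 , -0.72691301, -0.68547676]]), 't': array([ 599.79550841,   92.32378913, 1021.363127  ])}
{'fx': 304.42364031141733, 'fy': 304.42364031141733, 'cx': 279.0042875502452, 'cy': 211.8789057618846, 'tool_from_camera': array([[ 2.62762300e-04, -9.60625824e-01, -2.77845204e-01,
         7.00518101e+01],
       [ 9.99999960e-01,  2.81013592e-04, -2.58655689e-05,
        -1.55303473e-01],
       [ 1.02925412e-04, -2.77845186e-01,  9.60625860e-01,
        -1.41568909e+02],
       [ 0.00000000e+00,  0.00000000e+00,  0.00000000e+00,
         1.00000000e+00]])}
```

View pics/scene0.png

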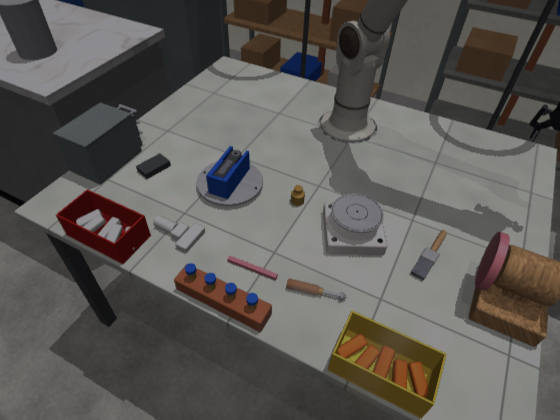

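View pics/side0.png

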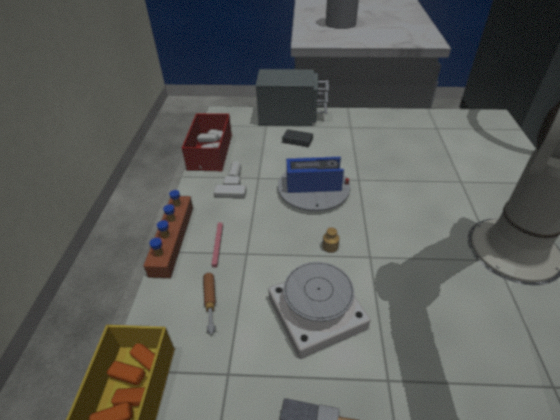

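The scene view shows the blue nest at about (229,172), the brass weight at (298,196) and the pan centre at (357,214). In the side view the nest is at about (315,175) and the pan at (319,290). Next I measure the nest and pan.

```bash
cat > h.py <<'E'
import numpy as np,cv2
from bench import robot
from scipy.spatial.transform import Rotation as Ro
def cam(n,s=None):
    c=robot.camera_params(n)
    if n!="wrist": return c,c["R"].T,-c["R"].T@c["t"]
    T=c["tool_from_camera"];R=Ro.from_quat(s["orientation"]).as_matrix()
    return c,R@T[:3,:3],R@T[:3,3]+s["tool_pos"]
def rays(c,Rw,uv):
    uv=np.asarray(uv,float).reshape(-1,2)
    return np.c_[(uv[:,0]-c["cx"])/c["fx"],(uv[:,1]-c["cy"])/c["fy"],np.ones(len(uv))]@Rw.T
def plane(C,uv,z):
    c,Rw,o=C;r=rays(c,Rw,uv);return o+r*((z-o[2])/r[:,2])[:,None]
def cloud(C,d):
    c,Rw,o=C;v,u=np.indices(d.shape);r=rays(c,Rw,np.c_[u.ravel(),v.ravel()])
    return (o+r*d.reshape(-1,1)).reshape(*d.shape,3)
E
python3 - <<'E'
from h import *
for n in("scene","side"):
    z=np.load(n+"0.npz");p,d=z["p"],z["d"];C=cam(n);P=cloud(C,d)
    hsv=cv2.cvtColor(p,cv2.COLOR_RGB2HSV)
    b=cv2.inRange(hsv,(108,120,40),(130,255,255))>0
    X=P[b&(d>0)]; 
    roi=(abs(X[:,2]-101)<8)&(X[:,0]>200)
    T=X[roi];print(n,"nest top n",len(T),"z",np.median(T[:,2]),"mean",T.mean(0),cv2.minAreaRect(T[:,:2].astype(np.float32)))
    u0=(357,214) if n=="scene" else (319,290)
    R=P[u0[1]-45:u0[1]+45,u0[0]-55:u0[0]+55].reshape(-1,3);dd=d[u0[1]-45:u0[1]+45,u0[0]-55:u0[0]+55].ravel()
    Q=R[(dd>0)&(abs(R[:,2]-94)<7)]
    print(" pan",len(Q),np.median(Q[:,2]),cv2.minEnclosingCircle(Q[:,:2].astype(np.float32)),"dot",plane(C,u0,94))
    H=P[140:210,190:270] if n=="scene" else P[145:200,275:355]
    bright=(p[140:210,190:270] if n=="scene" else p[145:200,275:355]).max(2)
    w=(600,340) if n=="scene" else (800,550)
    y=p[140:210,190:270] if n=="scene" else p[145:200,275:355]
    cv2.imwrite(f"pics/{n}_c.png",cv2.resize(y,None,fx=6,fy=6,interpolation=cv2.INTER_CUBIC)[:,:,::-1])
    wt=(298,196) if n=="scene" else (331,240)
    print(" weight",P[wt[1],wt[0]])
import os
a=cv2.imread("pics/scene_c.png");b=cv2.imread("pics/side_c.png")
a=cv2.resize(a,(400,350));b=cv2.resize(b,(400,275))
cv2.imwrite("pics/both.png",np.hstack([a,np.vstack([b,np.zeros((75,400,3),np.uint8)])]))
E
```

```text
scene nest top n 438 z 98.82891351060766 mean [ 564.02125719 -201.75898347   98.43350195] ((702.3648681640625, -122.26449584960938), (583.5709838867188, 161.31593322753906), 32.55459213256836)
 pan 1604 92.93370042839285 ((520.0617065429688, 214.11007690429688), 76.8973388671875) dot [[528.57393714 218.10043619  94.        ]]
 weight [492.0962482   17.95126254  37.30545621]
side nest top n 582 z 100.6674525499136 mean [ 618.09871    -155.13411513   99.34168852] ((712.0708618164062, -122.88320922851562), (582.7017822265625, 175.20245361328125), 33.21223449707031)
 pan 3336 95.05323880590231 ((519.5194702148438, 214.6038818359375), 76.0615463256836) dot [[517.98544842 216.71606536  94.        ]]
 weight [481.90260622  26.29386347  44.4899183 ]
```

View pics/both.png

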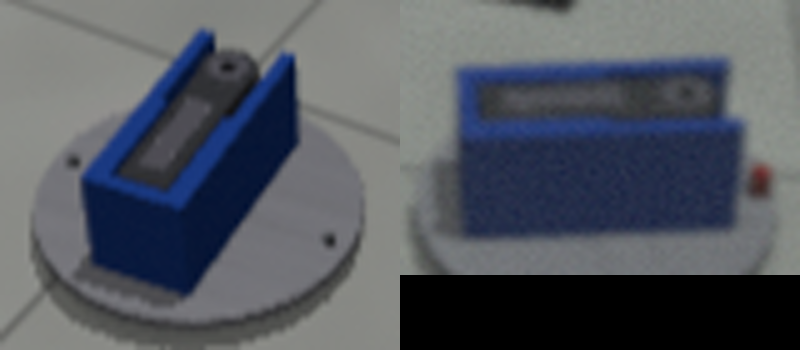

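The crops show the lever end at the end wall (scene lower-left, side left at about (470,100)) and the hub with its socket near the robot (scene crop (230,65), side crop (685,95)). The mask also caught the blue bottle caps, so I restrict it to the turntable.

Run:
```python
from h import *
for n in("scene","side"):
    z=np.load(n+"0.npz");p,d=z["p"],z["d"];C=cam(n);P=cloud(C,d)
    hsv=cv2.cvtColor(p,cv2.COLOR_RGB2HSV)
    b=cv2.inRange(hsv,(108,120,40),(130,255,255))>0
    sl=np.s_[135:215,185:275] if n=="scene" else np.s_[145:205,270:360]
    X=P[sl][b[sl]];T=X[abs(X[:,2]-100)<5]
    print(n,len(T),np.median(T[:,2]),T.mean(0),cv2.minAreaRect(T[:,:2].astype(np.float32)))
    # socket candidates via crop pixel
    uv=(190+230/5,140+66/5) if n=="scene" else (275+(685-400)/5,145+93/5)
    print(" socket",uv,plane(C,uv,101))
    # far/near corner points of walls by crop px
    cs=[(207,32),(295,55),(83,180),(183,208)] if n=="scene" else [(60,70),(328,62),(345,122),(62,136)]
    o=(190,140) if n=="scene" else (275,145)
    print(plane(C,[(o[0]+a/5-.4,o[1]+c/5-.4) for a,c in cs],101).round(1))
    # turntable
    hsvr=P[(abs(P[:,:,2]-25)<4)&(P[:,:,0]>300)&(P[:,:,1]<0)]
    hsvr=hsvr[np.hypot(hsvr[:,0]-605,hsvr[:,1]+167)<150];print(" tt",len(hsvr),cv2.minEnclosingCircle(hsvr[:,:2].astype(np.float32)))
```

```text
scene 389 99.16326954789076 [ 544.12293205 -214.70903703   99.00119343] ((525.7921752929688, -217.71316528320312), (168.7114715576172, 72.81396484375), 4.744527816772461)
 socket (236.0, 153.2) [[ 472.16446776 -220.22209638  101.        ]]
[[ 448.2 -254.5  101. ]
 [ 440.5 -191.4  101. ]
 [ 609.1 -242.6  101. ]
 [ 600.5 -175.6  101. ]]
 tt 990 ((605.23291015625, -167.18609619140625), 149.7322540283203)
side 412 101.81005213336726 [ 535.04313537 -206.8697479   101.37049052] ((526.3289794921875, -217.17507934570312), (156.47515869140625, 72.43848419189453), 5.076711177825928)
 socket (332.0, 163.6) [[ 472.95720127 -224.00087762  101.        ]]
[[ 606.  -245.1  101. ]
 [ 447.3 -257.8  101. ]
 [ 441.  -198.9  101. ]
 [ 602.1 -180.9  101. ]]
 tt 1067 ((604.7522583007812, -167.4468231201172), 149.62811279296875)
```

```bash
python3 -m handwheel '[[[-0.038,-0.025,0],[0,0,0]],[[-0.038,-0.025,0],[0,0,0]],[[-0.038,-0.025,0],[0,0,0]],[[-0.038,-0.025,0],[0,0,0]],[[-0.038,-0.025,0],[0,0,0]],[[-0.038,-0.025,0],[0,0,0]],[[-0.038,-0.025,0],[0,0,0]],[[-0.038,-0.025,0],[0,0,0]]]' 0
cat > to.py <<'E'
import sys
from h import *
# target: x y z  nestyaw(deg of handle/nest x; tool x = -that) pitch(deg)
x,y,z,yaw,pit=map(float,sys.argv[1:6])
s=robot.observe();R=Ro.from_quat(s["orientation"])
def tgt(yaw,pit):
    a,p=np.radians([yaw,pit]);n=np.array([np.cos(a),np.sin(a),0]);u=np.array([0,0,1.])
    hx=np.cos(p)*n+np.sin(p)*u;hz=-np.sin(p)*n+np.cos(p)*u
    return Ro.from_matrix(np.c_[-hx,np.cross(-hz,-hx),-hz])
T=tgt(yaw,pit);d=np.array([x,y,z])-s["tool_pos"]
print("pos",s["tool_pos"].round(1),"q",s["q"].round(2),"f",s["ft_force"].round(2))
print("shift tool mm",R.inv().apply(d).round(1),"in target axes",T.inv().apply(d).round(1),"turn",np.degrees((R.inv()*T).as_rotvec()).round(2))
E
python3 to.py 520 -60 230 4.8 0
```

```text
t: 0.9
tool_pos: [410.6, 354.6, 231.1]
orientation: [0.13, 0.992, -0.0, -0.0]
ft_force: [1.1, 0.6, 0.0]
opening: 0.1
gripper_force: 0.0
pos [410.6 354.6 231.1] q [-0.49  0.3  -0.33  1.83  0.11  1.04  0.45] f [1.07 0.64 0.03]
shift tool mm [-212.6 -372.4    1.2] in target axes [ -74.4 -422.3    1.1] turn [ -0.02  -0.02 -19.74]
```

```bash
python3 -m handwheel '[[[-0.016,-0.04,0],[0,0,-2.5]],[[-0.016,-0.04,0],[0,0,-2.5]],[[-0.016,-0.04,0],[0,0,-2.5]],[[-0.016,-0.04,0],[0,0,-2.5]],[[-0.016,-0.04,0],[0,0,-2.5]],[[-0.016,-0.04,0],[0,0,-2.5]],[[-0.016,-0.04,0],[0,0,-2.5]],[[-0.016,-0.04,0],[0,0,-2.5]]]'
python3 to.py 459 -223 220 4.8 0
```

```text
t: 1.7
tool_pos: [501.9, 24.3, 231.2]
orientation: [-0.045, 0.999, -0.0, -0.0]
ft_force: [0.1, 0.1, 0.3]
opening: -0.1
gripper_force: 0.0
pos [501.9  24.3 231.2] q [ 0.03  0.21 -0.15  1.92  0.04  1.01  1.52] f [0.14 0.06 0.34]
shift tool mm [  65.  -242.4   11.2] in target axes [  63.4 -242.8   11.2] turn [-0.   -0.02  0.36]
```

```bash
python3 -m handwheel '[[[0.008,-0.030,0],[0,0,0]],[[0.008,-0.030,0],[0,0,0]],[[0.008,-0.030,0],[0,0,0]],[[0.008,-0.030,0],[0,0,0]],[[0.008,-0.030,0],[0,0,0]],[[0.008,-0.030,0],[0,0,0]],[[0.008,-0.030,0],[0,0,0]],[[0.008,-0.030,0.01],[0,0,0.3]]]'
python3 - <<'E'
from h import *
s=robot.observe();p,d=robot.camera("wrist");C=cam("wrist",s)
np.savez("w1.npz",p=p,d=d);cv2.imwrite("pics/w1.png",p[:,:,::-1])
P=cloud(C,d);hsv=cv2.cvtColor(p,cv2.COLOR_RGB2HSV);b=cv2.inRange(hsv,(108,110,30),(130,255,255))>0
X=P[b];T=X[abs(X[:,2]-100)<5];print(s["tool_pos"],s["q"],len(T),np.median(T[:,2]),cv2.minAreaRect(T[:,:2].astype(np.float32)))
E
```

```text
t: 2.5
tool_pos: [459.8, -220.0, 222.1]
orientation: [-0.042, 0.999, -0.0, 0.001]
ft_force: [0.6, -0.0, -0.6]
opening: -0.2
gripper_force: 0.0
[ 459.78225026 -220.04957932  222.10739103] [ 0.37480288  0.22792108  0.02173451  1.92283696 -0.00592353  0.98872859
  2.05313067] 1840 99.83988191663386 ((523.7870483398438, -220.7974090576172), (161.62991333007812, 67.65524291992188), 5.139192581176758)
```

View pics/w1.png

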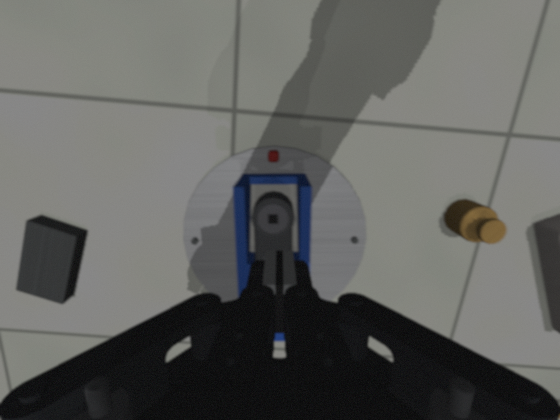

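The wrist view shows the hub socket at (273,218) between the wall edges (240 and 306), with the shut fingers at (280,290). I compute the pocket centre line and socket position from this.

```bash
python3 - <<'E'
from h import *
s=robot.observe();C=cam("wrist",s);z=np.load("w1.npz");p=z["p"];P=cloud(C,z["d"])
print("socket",plane(C,(273,218),101))
hsv=cv2.cvtColor(p,cv2.COLOR_RGB2HSV);b=cv2.inRange(hsv,(108,110,30),(130,255,255))>0
for v in (200,225,245):
    u=np.where(b[v]&(abs(P[v,:,2]-101)<6))[0];u=u[(u>220)&(u<330)];print(v,u.min(),u.max(),plane(C,[(u.min(),v),(u.max(),v)],101).round(1).tolist())
E
python3 to.py 459.5 -224 112 4.8 0
```

```text
socket [[ 467.83301631 -231.00253627  101.        ]]
200 235 310 [[453.9, -265.6, 101.0], [448.8, -199.7, 101.0]]
225 236 309 [[477.0, -263.8, 101.0], [471.9, -198.2, 101.0]]
245 237 308 [[496.3, -262.2, 101.0], [491.2, -197.1, 101.0]]
pos [ 456.7 -225.8  219.9] q [ 0.38  0.23  0.03  1.92 -0.    0.99  2.06] f [-1.08 -4.92 -0.67]
shift tool mm [ -3.1   1.9 107.9] in target axes [ -2.9   1.6 107.9] turn [-0.17 -0.11 -0.42]
```

Run:
```python
from h import *
s=robot.observe();p,d=robot.camera("wrist");C=cam("wrist",s);P=cloud(C,d)
hsv=cv2.cvtColor(p,cv2.COLOR_RGB2HSV);b=cv2.inRange(hsv,(108,110,30),(130,255,255))>0
X=P[b];T=X[abs(X[:,2]-100)<5];print(s["tool_pos"],cv2.minAreaRect(T[:,:2].astype(np.float32)))
for v in (200,225,245):
    u=np.where(b[v]&(abs(P[v,:,2]-101)<6))[0];u=u[(u>220)&(u<330)];print(v,plane(C,[(u.min(),v),(u.max(),v)],101).mean(0).round(1))
g=cv2.cvtColor(p,cv2.COLOR_RGB2GRAY)[205:232,260:290]
m=(g<np.percentile(g,12)).astype(np.uint8);n,l,st,c=cv2.connectedComponentsWithStats(m)
for i in range(1,n):
    if st[i,4]>20: print(st[i],plane(C,c[i]+[260,205],101).round(1))
print(robot.observe()["tool_pos"])
```

```text
[ 456.72248159 -225.79315086  219.92600369] ((523.3695678710938, -220.0802764892578), (161.19625854492188, 68.65866088867188), 5.101563453674316)
200 [ 450.8 -226.5  101. ]
225 [ 473.9 -224.3  101. ]
245 [ 493.2 -222.8  101. ]
[ 3  0  9  7 21] [[ 458.1 -237.9  101. ]]
[16 15  9  9 70] [[ 472.7 -224.1  101. ]]
[ 456.85308444 -223.27775992  220.05132547]
```

```bash
python3 -m handwheel '[[[-0.001,-0.0005,0.016],[0,0,0]],[[-0.001,-0.0005,0.016],[0,0,0]],[[-0.001,-0.0005,0.016],[0,0,0]],[[0,0,0.016],[0,0,0]],[[0,0,0.016],[0,0,0]],[[0,0,0.016],[0,0,0]],[[0,0,0.010],[0,0,0]],[[0,0,0],[0,0,0]]]'
python3 -m handwheel '[[[0,0,0],[0,0,0]],[[0,0,0.002],[0,0,0]],[[0,0,0.002],[0,0,0]],[[0,0,0.002],[0,0,0]],[[0,0,0.002],[0,0,0]],[[0,0,0.002],[0,0,0]],[[0,0,0],[0,0,0]],[[0,0,0],[0,0,0]]]'
python3 to.py 459.7 -224.7 80 5 0
```

```text
t: 3.4
tool_pos: [461.4, -218.8, 113.8]
orientation: [-0.042, 0.999, 0.001, -0.001]
ft_force: [0.4, -0.1, -0.3]
opening: -0.3
gripper_force: 0.0
t: 4.2
tool_pos: [462.4, -219.8, 105.2]
orientation: [-0.042, 0.999, 0.0, -0.0]
ft_force: [0.3, 0.5, -1.1]
opening: 0.1
gripper_force: 0.0
pos [ 462.4 -219.8  105.2] q [ 0.38  0.4   0.02  2.01 -0.01  0.74  2.05] f [ 0.35  0.45 -1.12]
shift tool mm [ 3.1 -4.7 25.2] in target axes [ 3.2 -4.7 25.2] turn [ 0.01 -0.01 -0.24]
```

```bash
python3 -m handwheel '[[[0,0,0],[0,0,0]],[[0,0,0],[0,0,0]],[[0,0,0],[0,0,0]],[[0,0,0],[0,0,0]],[[0,0,0],[0,0,0]],[[0,0,0],[0,0,0]],[[0,0,0],[0,0,0]],[[0,0,0],[0,0,0]]]'
python3 to.py 459.7 -224.7 80 5 0
python3 - <<'E'
from h import *
for i in range(3):
    robot.camera("wrist");print(robot.observe()["tool_pos"])
E
```

```text
t: 5.0
tool_pos: [462.5, -219.8, 105.3]
orientation: [-0.042, 0.999, 0.0, -0.0]
ft_force: [0.6, -0.1, 0.6]
opening: -0.3
gripper_force: 0.0
pos [ 462.5 -219.8  105.3] q [ 0.38  0.4   0.02  2.01 -0.01  0.74  2.05] f [ 0.58 -0.1   0.65]
shift tool mm [ 3.2 -4.7 25.3] in target axes [ 3.2 -4.6 25.3] turn [ 0.   -0.   -0.24]
[ 462.52616445 -219.79433152  105.26732996]
[ 462.54032891 -219.84089341  105.28953893]
[ 462.52385524 -219.8188891   105.26648034]
```

Run:
```python
from h import *
s=robot.observe();p,d=robot.camera("wrist");C=cam("wrist",s);P=cloud(C,d)
cv2.imwrite("pics/w2.png",p[:,:,::-1])
hsv=cv2.cvtColor(p,cv2.COLOR_RGB2HSV);b=cv2.inRange(hsv,(108,110,30),(130,255,255))>0
m=b&(abs(P[:,:,2]-101)<5)
for v in range(60,300,20):
    u=np.where(m[v])[0]
    if len(u)>4: print(v,u.min(),u.max(),plane(C,[(u.min(),v),(u.max(),v)],101).round(1).tolist())
```

```text
240 203 335 [[452.9, -260.0, 101.0], [447.2, -192.6, 101.0]]
260 204 334 [[464.0, -259.3, 101.0], [458.4, -191.6, 101.0]]
280 205 333 [[475.7, -258.6, 101.0], [470.0, -190.6, 101.0]]
```

View pics/w2.png

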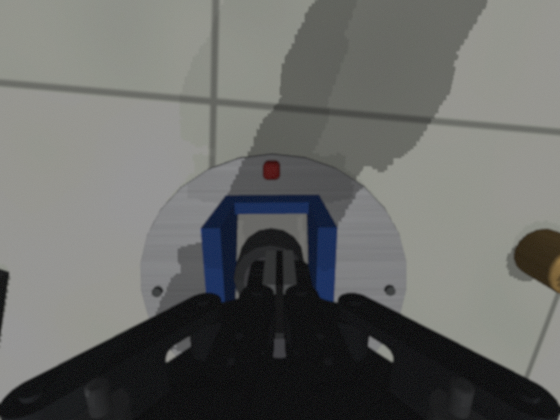

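The shut fingers at (280,280) sit about 5 mm off the pocket's centre line (u≈269), so I shift across before pressing.

```bash
python3 -m handwheel '[[[0.0015,-0.0024,0],[0,0,0]],[[0.0015,-0.0024,0],[0,0,0]],[[0,0,0.002],[0,0,0]],[[0,0,0.002],[0,0,0]],[[0,0,0.002],[0,0,0]],[[0,0,0.002],[0,0,0]],[[0,0,0.002],[0,0,0]],[[0,0,0.002],[0,0,0]]]'
python3 -m handwheel '[[[0,0,0.002],[0,0,0]],[[0,0,0.002],[0,0,0]],[[0,0,0.002],[0,0,0]],[[0,0,0.002],[0,0,0]],[[0,0,0.002],[0,0,0]],[[0,0,0.002],[0,0,0]],[[0,0,0],[0,0,0]],[[0,0,0],[0,0,0]]]'
python3 to.py 459.7 -224.7 80 5 0
python3 - <<'E'
from h import *
p,d=robot.camera("side");C=cam("side");P=cloud(C,d)
q=p[135:215,265:365];cv2.imwrite("pics/s1.png",cv2.resize(q,None,fx=6,fy=6,interpolation=cv2.INTER_CUBIC)[:,:,::-1])
E
```

```text
t: 6.0
tool_pos: [459.9, -224.8, 93.0]
orientation: [-0.042, 0.999, 0.0, -0.0]
ft_force: [-0.8, 0.6, 0.0]
opening: 0.2
gripper_force: 0.1
t: 6.8
tool_pos: [459.9, -224.8, 81.2]
orientation: [-0.042, 0.999, 0.0, -0.0]
ft_force: [-0.4, 0.4, 0.6]
opening: 0.4
gripper_force: 0.0
pos [ 459.9 -224.8   81.2] q [ 0.39  0.44  0.02  2.02 -0.01  0.68  2.07] f [-0.38  0.45  0.59]
shift tool mm [0.2 0.1 1.2] in target axes [0.2 0.1 1.2] turn [ 0.   -0.01 -0.24]
```

View pics/s1.png

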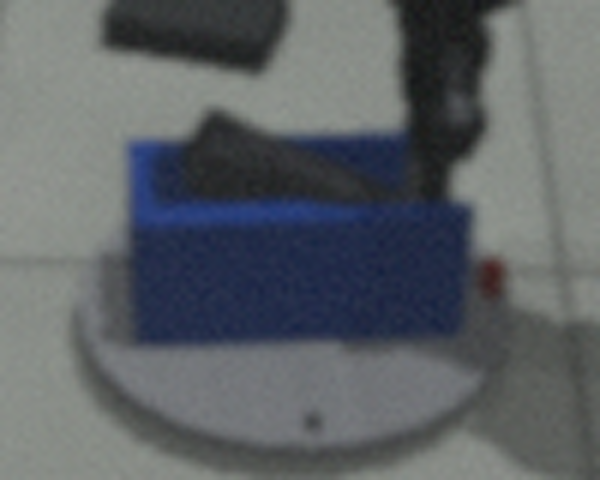

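The side view shows the handle tipped, with its lever end up at crop (210,120) and the fingers on the hub. I raise the tool and look at the tipped handle.

```bash
python3 -m handwheel '[[[0,0,-0.005],[0,0,0]],[[0,0,-0.015],[0,0,0]],[[0,0,-0.02],[0,0,0]],[[0,0,-0.02],[0,0,0]],[[0,0,-0.02],[0,0,0]],[[0,0,-0.02],[0,0,0]],[[0,0,-0.02],[0,0,0]],[[0,0,-0.02],[0,0,0]]]' 0.9
python3 -m handwheel '[[[0,0,0],[0,0,0]],[[0,0,0],[0,0,0]],[[0,0,0],[0,0,0]],[[0,0,0],[0,0,0]],[[0,0,0],[0,0,0]],[[0,0,0],[0,0,0]],[[0,0,0],[0,0,0]],[[0,0,0],[0,0,0]]]'
python3 - <<'E'
from h import *
a=np.radians(5);n=np.array([np.cos(a),np.sin(a)]);l=np.array([-n[1],n[0]]);N=np.array([520.5,-219.7])
for c in("scene","side"):
    p,d=robot.camera(c);C=cam(c);P=cloud(C,d)
    hsv=cv2.cvtColor(p,cv2.COLOR_RGB2HSV);nb=hsv[:,:,1]<110
    X=P[nb&(d>0)];r=X[:,:2]-N;nx=r@n;ny=r@l
    k=(abs(nx)<85)&(abs(ny)<30)&(X[:,2]>104)&(X[:,2]<145);nx,ny,z=nx[k],ny[k],X[k,2]
    print(c,k.sum(),"maxz",np.percentile(z,98),"nx",nx.min(),nx.max(),"ny",ny.min(),ny.max())
    for lo in range(0,72,8):
        q=(nx>=lo)&(nx<lo+8)
        if q.sum()>3: print(lo,q.sum(),"zmed",np.median(z[q]).round(1),"zmax",z[q].max().round(1),"ny",ny[q].min().round(1),ny[q].max().round(1))
E
python3 to.py 547 -217 180 5 30
```

```text
t: 7.65
tool_pos: [459.9, -224.8, 222.6]
orientation: [-0.041, 0.999, -0.0, 0.0]
ft_force: [0.7, 0.2, 0.3]
opening: 77.0
gripper_force: 0.0
t: 8.45
tool_pos: [459.9, -224.8, 221.1]
orientation: [-0.042, 0.999, 0.0, -0.0]
ft_force: [-0.2, -1.1, -0.4]
opening: 77.0
gripper_force: 0.0
scene 161 maxz 131.35004896776843 nx -2.8756523170225115 61.970165507644126 ny -16.710651983130862 21.134587282324922
0 8 zmed 106.9 zmax 109.6 ny -11.3 17.5
8 10 zmed 110.6 zmax 114.2 ny -16.7 18.6
16 9 zmed 115.5 zmax 119.1 ny -5.2 19.8
24 14 zmed 120.9 zmax 123.7 ny -11.0 20.1
32 9 zmed 124.2 zmax 127.5 ny -3.6 21.1
40 29 zmed 127.9 zmax 133.4 ny -15.3 20.7
48 60 zmed 120.4 zmax 130.0 ny -14.8 20.4
56 19 zmed 111.9 zmax 116.9 ny -14.3 17.1
side 263 maxz 133.27635300592405 nx -65.79548587319665 82.06921785021294 ny -29.926926418241884 23.251805326061536
0 25 zmed 110.8 zmax 114.3 ny -25.9 21.3
8 26 zmed 114.4 zmax 119.8 ny -14.6 20.3
16 28 zmed 118.6 zmax 124.6 ny -12.3 22.1
24 32 zmed 122.5 zmax 129.4 ny -14.0 23.3
32 40 zmed 126.2 zmax 133.8 ny -17.2 20.3
40 43 zmed 129.0 zmax 135.4 ny -13.7 21.2
48 36 zmed 119.9 zmax 130.7 ny -13.8 21.0
56 10 zmed 113.1 zmax 117.3 ny -19.6 16.3
pos [ 460.  -224.9  221.3] q [ 0.38  0.23  0.02  1.92 -0.01  0.99  2.06] f [ 0.83 -0.34 -0.94]
shift tool mm [-87.4   0.6  41.2] in target axes [-55.1   0.3  79.4] turn [ -0.06 -30.    -0.23]
```

```bash
python3 -m handwheel '[[[-0.008,0,0],[0,-3.75,0]],[[-0.008,0,0],[0,-3.75,0]],[[-0.008,0,0.002],[0,-3.75,0]],[[-0.008,0,0.003],[0,-3.75,0]],[[-0.008,0,0.004],[0,-3.75,0]],[[-0.008,0,0.005],[0,-3.75,0]],[[-0.008,0,0.006],[0,-3.75,0]],[[-0.008,0,0.006],[0,-3.75,-0.2]]]'
python3 -m handwheel '[[[0,0,0],[0,0,0]],[[0,0,0],[0,0,0]],[[0,0,0],[0,0,0]],[[0,0,0],[0,0,0]],[[0,0,0],[0,0,0]],[[0,0,0],[0,0,0]],[[0,0,0],[0,0,0]],[[0,0,0],[0,0,0]]]'
python3 to.py 531.1 -218.1 170 5 30
```

```text
t: 9.35
tool_pos: [523.3, -219.3, 209.0]
orientation: [-0.041, 0.97, 0.01, 0.239]
ft_force: [-0.4, 0.3, -0.3]
opening: 76.9
gripper_force: 0.0
t: 10.15
tool_pos: [523.8, -219.3, 209.5]
orientation: [-0.042, 0.97, 0.01, 0.239]
ft_force: [0.7, 0.1, -0.1]
opening: 76.8
gripper_force: 0.0
pos [ 523.8 -219.3  209.5] q [ 0.78  0.17 -0.28  2.15 -0.49  0.47  2.56] f [ 0.68  0.06 -0.14]
shift tool mm [11.7  0.6 38.4] in target axes [13.3  0.5 37.9] turn [-0.05 -2.35 -0.06]
```

q7 is at its limit, so I take the half-turned grasp instead, turning +180° about tool z.

```bash
sed -i 's/np.c_\[-hx,np.cross(-hz,-hx),-hz\]/np.c_[hx,np.cross(-hz,hx),-hz]/' to.py
for i in 1 2 3; do python3 -m handwheel '[[[0,0,0],[0,0,7.5]],[[0,0,0],[0,0,7.5]],[[0,0,0],[0,0,7.5]],[[0,0,0],[0,0,7.5]],[[0,0,0],[0,0,7.5]],[[0,0,0],[0,0,7.5]],[[0,0,0],[0,0,7.5]],[[0,0,0],[0,0,7.5]]]'|sed -n 2,3p; done
python3 to.py 531.1 -218.1 170 5 30
```

```text
tool_pos: [523.6, -219.6, 209.4]
orientation: [0.452, 0.86, 0.129, 0.201]
tool_pos: [523.6, -219.7, 209.4]
orientation: [0.821, 0.519, 0.212, 0.11]
tool_pos: [523.6, -219.7, 209.5]
orientation: [0.97, 0.039, 0.239, -0.011]
pos [ 523.6 -219.7  209.5] q [ 0.36  0.16  0.17  2.16 -0.64  0.51 -0.45] f [ 0.06  0.66 -0.03]
shift tool mm [-11.6  -0.9  38.5] in target axes [-13.1  -0.9  38. ] turn [ 0.08  2.34 -0.41]
```

```bash
python3 -m handwheel '[[[-0.003,0,0.009],[0,2.34,-0.4]],[[-0.003,0,0.009],[0,0,0]],[[-0.003,-0.001,0.01],[0,0,0]],[[-0.004,0,0.01],[0,0,0]],[[0,0,0],[0,0,0]],[[0,0,0],[0,0,0]],[[0,0,0],[0,0,0]],[[0,0,0],[0,0,0]]]' |sed -n 2,3p
python3 to.py 565.9 -215 109.4 5 30
python3 - <<'E'
from h import *
s=robot.observe();p,d=robot.camera("wrist");np.savez("w3.npz",p=p,d=d,pos=s["tool_pos"],q=s["orientation"])
cv2.imwrite("pics/w3.png",p[:,:,::-1])
E
```

```text
tool_pos: [531.2, -218.3, 170.7]
orientation: [0.965, 0.045, 0.259, -0.01]
pos [ 531.2 -218.3  170.7] q [ 0.44  0.23  0.09  2.21 -0.89  0.4  -0.18] f [0.16 0.27 0.47]
shift tool mm [-0.5 -0.4 70.5] in target axes [-0.4 -0.3 70.5] turn [ 0.1  -0.05  0.32]
```

View pics/w3.png

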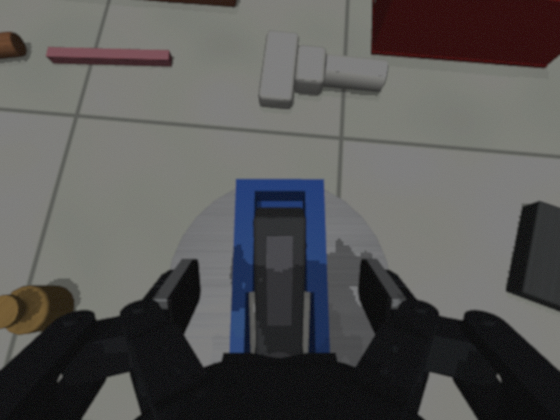

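The wrist view shows the tipped lever centred between the open fingers, axis at u≈279 and end edge at v≈210, clear of the walls. I check the end position, then descend.

```bash
python3 - <<'E'
from h import *
z=np.load("w3.npz");C=cam("wrist",dict(tool_pos=z["pos"],orientation=z["q"]));P=cloud(C,z["d"])
for v in range(180,300,6): print(v,P[v,272:286].reshape(-1,3).mean(0).round(1), z["p"][v,279])
E
python3 -m handwheel '[[[0,0,0.009],[0,0,0]],[[0,0,0.009],[0,0,0]],[[0,0,0.009],[0,0,0]],[[0,0,0.009],[0,0,0]],[[0,0,0.007],[0,0,0]],[[0,0,0.007],[0,0,0]],[[0,0,0],[0,0,0]],[[0,0,0],[0,0,0]]]'
```

```text
180 [ 603.6 -211.9  100. ] [ 47  68 119]
186 [ 593.  -212.8  116.5] [ 36  63 118]
192 [ 595.3 -212.7   94.9] [15 29 55]
198 [ 595.3 -212.8   77.8] [13 26 50]
204 [ 592.1 -213.1   70.2] [ 37  61 112]
210 [ 574.6 -214.6  118.1] [30 30 31]
216 [ 567.4 -215.2  129.9] [36 39 39]
222 [ 563.2 -215.6  130.4] [49 49 52]
228 [ 559.6 -215.9  128.3] [47 48 48]
234 [ 555.9 -216.3  126.7] [50 51 52]
240 [ 552.1 -216.6  124.7] [74 74 78]
246 [ 548.4 -217.   122.3] [71 71 74]
252 [ 544.6 -217.3  120.3] [74 73 77]
258 [ 540.7 -217.7  118. ] [72 71 76]
264 [ 536.9 -218.   115.6] [72 73 77]
270 [ 532.9 -218.4  113.3] [69 68 72]
276 [ 528.9 -218.8  111.2] [51 51 54]
282 [ 524.9 -219.2  109.2] [49 50 52]
288 [ 520.8 -219.5  106.7] [51 50 53]
294 [ 516.7 -219.9  104.2] [50 50 52]
t: 14.2
tool_pos: [555.7, -216.0, 126.4]
orientation: [0.965, 0.044, 0.258, -0.01]
ft_force: [0.1, -0.5, -0.9]
opening: 77.1
gripper_force: 0.0
```

```bash
python3 -m handwheel '[[[0,0,0.005],[0,0,0]],[[0,0,0.005],[0,0,0]],[[0,0,0.005],[0,0,0]],[[0,0,0.005],[0,0,0]],[[0,0,0],[0,0,0]],[[0,0,0],[0,0,0]],[[0,0,0],[0,0,0]],[[0,0,0],[0,0,0]]]'
python3 -m handwheel '[[[0,0,0],[0,0,0]],[[0,0,0],[0,0,0]],[[0,0,0],[0,0,0]],[[0,0,0],[0,0,0]],[[0,0,0],[0,0,0]],[[0,0,0],[0,0,0]],[[0,0,0],[0,0,0]],[[0,0,0],[0,0,0]]]' 0 30
python3 to.py 565.9 -215 109.4 5 30
```

```text
t: 15.0
tool_pos: [565.7, -215.2, 109.5]
orientation: [0.965, 0.045, 0.259, -0.01]
ft_force: [0.3, -0.2, -0.1]
opening: 76.9
gripper_force: 0.0
t: 15.8
tool_pos: [565.8, -215.1, 109.5]
orientation: [0.965, 0.045, 0.259, -0.01]
ft_force: [-1.1, 0.3, 2.1]
opening: 35.3
gripper_force: 35.5
pos [ 565.8 -215.1  109.5] q [ 0.51  0.39 -0.04  2.17 -1.12  0.28  0.04] f [-1.12  0.31  2.12]
shift tool mm [ 0.1 -0.1  0.1] in target axes [ 0.1 -0.1  0.1] turn [ 0.07 -0.    0.31]
```

```bash
python3 -m handwheel '[[[0,0,0],[0,0,0]],[[0.0015,0,-0.0026],[0,0,0]],[[0.003,0,-0.0052],[0,0,0]],[[0.0075,0,-0.013],[0,0,0]],[[0.0075,0,-0.013],[0,0,0]],[[0.0075,0,-0.013],[0,0,0]],[[0.0075,0,-0.013],[0,0,0]],[[0.0075,0,-0.013],[0,0,0]]]' 0 70
python3 -m handwheel '[[[0.0075,0,-0.013],[0,0,0]],[[0.0075,0,-0.013],[0,0,0]],[[0.0075,0,-0.013],[0,0,0]],[[0,0,0],[0,-2,0]],[[0,0,0],[0,-4,0]],[[0,0,0],[0,-4,0]],[[0,0,0],[0,-4,0]],[[0,0,0],[0,-4,0]]]'
python3 to.py 590 -100 250 5 0
```

```text
t: 16.6
tool_pos: [564.9, -214.2, 193.2]
orientation: [0.965, 0.045, 0.258, -0.011]
ft_force: [0.1, -0.6, -1.8]
opening: 34.1
gripper_force: 73.5
t: 17.4
tool_pos: [564.9, -214.5, 238.1]
orientation: [0.994, 0.045, 0.102, -0.003]
ft_force: [0.7, 0.5, -2.7]
opening: 34.7
gripper_force: 73.6
pos [ 564.9 -214.5  238.1] q [ 0.1   0.28  0.32  1.85 -0.24  0.85 -0.93] f [ 0.69  0.53 -2.66]
shift tool mm [  37.1 -111.7   -4.9] in target axes [  34.9 -111.9  -11.9] turn [  0.2  -11.75   0.23]
```

```bash
python3 -m handwheel '[[[0,0,0],[0,-4,0]],[[0,0,0],[0,-4,0]],[[0.002,-0.015,0],[0,-3.7,0]],[[0.002,-0.03,0],[0,0,0]],[[0.002,-0.03,0],[0,0,0]],[[0.002,-0.03,0],[0,0,0]],[[0.002,-0.03,0],[0,0,0]],[[0.002,-0.03,0],[0,0,0]]]'|sed -n 2,4p
python3 -m handwheel '[[[0.002,-0.03,0],[0,0,0]],[[0.002,-0.03,0],[0,0,0]],[[0.002,-0.03,0],[0,0,0]],[[0.002,-0.03,0],[0,0,0]],[[0.002,-0.03,0],[0,0,0]],[[0.002,-0.02,0],[0,0,0]],[[0.001,-0.01,0],[0,0,0]],[[0,0,0],[0,0,0]]]'|sed -n 2,4p
python3 -m handwheel '[[[0,0,0],[0,0,0]],[[0,0,0],[0,0,0]],[[0,0,0],[0,0,0]],[[0,0,0],[0,0,0]],[[0,0,0],[0,0,0]],[[0,0,0],[0,0,0]],[[0,0,0],[0,0,0]],[[0,0,0],[0,0,0]]]'|sed -n 2,4p
python3 to.py 578 220 200 5 0
python3 - <<'E'
from h import *
f=[]
for i in range(12):
    robot.camera("scene" if i%2 else "side");f.append(robot.observe()["ft_force"])
f=np.array(f);print("f",f.mean(0),f.std(0))
s=robot.observe();p,d=robot.camera("wrist");np.savez("w4.npz",p=p,d=d,pos=s["tool_pos"],q=s["orientation"])
p2,d2=robot.camera("side");np.savez("s4.npz",p=p2,d=d2);p3,d3=robot.camera("scene");np.savez("c4.npz",p=p3,d=d3)
cv2.imwrite("pics/m4.png",np.hstack([cv2.resize(p,(400,300)),cv2.resize(p2[90:390,150:450],(400,400))[50:350]])[:,:,::-1])
E
```

```text
tool_pos: [561.8, -47.9, 237.4]
orientation: [0.999, 0.046, 0.002, 0.002]
ft_force: [-0.1, -0.1, -2.0]
tool_pos: [558.5, 132.8, 236.9]
orientation: [0.999, 0.047, 0.002, 0.002]
ft_force: [0.3, 0.1, -2.7]
tool_pos: [559.1, 131.3, 237.5]
orientation: [0.999, 0.046, 0.003, 0.002]
ft_force: [1.2, -0.4, -2.6]
pos [559.1 131.3 237.5] q [-0.44  0.33  0.2   1.76 -0.07  1.06 -1.7 ] f [ 1.21 -0.38 -2.61]
shift tool mm [ 26.8 -86.8  37.3] in target axes [ 26.6 -86.8  37.5] turn [ 0.2  -0.3   0.23]
f [ 0.17282309  0.07643023 -2.41487535] [0.42316013 0.62033862 0.50812803]
```

View pics/m4.png

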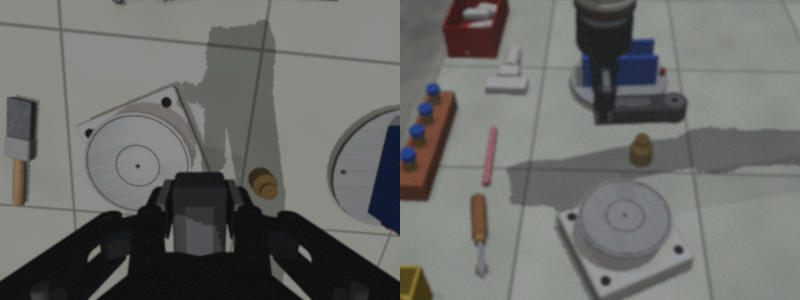

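The handle is held level, with the hub at (675,100) in the side panel and no visible droop. The pan dot is at (137,165) in the wrist panel. Next I measure the handle's pose in the grip and the pan centre.

Run:
```python
from h import *
s=robot.observe();tp=s["tool_pos"];R=Ro.from_quat(s["orientation"]).as_matrix()
z=np.load("w4.npz");C=cam("wrist",dict(tool_pos=z["pos"],orientation=z["q"]))
def dot(p,u0,v0,r=8):
    g=cv2.cvtColor(p,cv2.COLOR_RGB2GRAY)[v0-r:v0+r+1,u0-r:u0+r+1].astype(float)
    w=np.clip(np.median(g)-12-g,0,None);v,u=np.indices(g.shape);return (u*w).sum()/w.sum()+u0-r,(v*w).sum()/w.sum()+v0-r
a=dot(z["p"],192,231,7);print("wrist dot",a,plane(C,a,94))
for n,f,uv in(("side","s4.npz",(318,292-0)),("scene","c4.npz",(357,214))):
    q=np.load(f);p,d=q["p"],q["d"];Cc=cam(n);P=cloud(Cc,d)
    a=dot(p,*uv,5);print(n,"dot",a,plane(Cc,a,94))
    m=d>0;Q=P[m];k=(abs(Q[:,2]-94)<6)&(np.hypot(Q[:,0]-520,Q[:,1]-215)<85);print("  pan",k.sum(),cv2.minEnclosingCircle(Q[k][:,:2].astype(np.float32)),np.median(Q[k][:,2]))
    X=(P-tp)@R   # tool coordinates
    k=m&(abs(X[:,:,1])<24)&(X[:,:,0]<-22)&(X[:,:,0]>-150)&(X[:,:,2]<25)&(X[:,:,2]>-50)
    Y=X[k];print("  handle n",len(Y),"x",np.percentile(Y[:,0],[1,99]),"y",np.percentile(Y[:,1],[2,98]))
    for lo in range(-140,-22,12):
        t=Y[(Y[:,0]>=lo)&(Y[:,0]<lo+12)]
        if len(t)>4: print("  ",lo,len(t),"top(tool z min)",np.percentile(t[:,2],[5,50,95]).round(1),"y",np.percentile(t[:,1],[3,97]).round(1))
```

```text
wrist dot (np.float64(192.35731272294888), np.float64(232.24435196195006)) [[519.72126505 213.05345023  94.        ]]
side dot (np.float64(318.21311475409834), np.float64(288.40983606557376)) [[519.57277045 212.71868128  94.        ]]
  pan 3342 ((518.1714477539062, 214.1213836669922), 75.80430603027344) 95.02310220524163
  handle n 1126 x [-124.65271146  -23.40861859] y [-19.97500636  14.80724368]
   -128 86 top(tool z min) [-22.6 -20.3   4.6] y [-18.1  11.9]
   -116 138 top(tool z min) [-22.7 -20.5   4.5] y [-20.1  15.9]
   -104 137 top(tool z min) [-22.7 -20.2   4. ] y [-19.9  13.7]
   -92 129 top(tool z min) [-22.1 -19.7   4.9] y [-19.2  13.4]
   -80 137 top(tool z min) [-22.2 -20.1   4.3] y [-19.5  14.2]
   -68 131 top(tool z min) [-22.6 -20.2   3. ] y [-19.6  14.7]
   -56 132 top(tool z min) [-22.7 -19.8   3.1] y [-19.9  14.6]
   -44 131 top(tool z min) [-22.6 -20.1   4. ] y [-19.5  12.7]
   -32 105 top(tool z min) [-22.5 -20.2   4.9] y [-19.5  13.2]
scene dot (np.float64(356.6205882352941), np.float64(214.79117647058823)) [[532.00095405 218.21115505  94.        ]]
  pan 1599 ((520.9117431640625, 215.1659698486328), 77.0308837890625) 93.02607976707645
  handle n 83 x [-103.90472561  -22.9728133 ] y [-19.785289    15.77505329]
   -104 8 top(tool z min) [-9.3 -2.3  7.4] y [-20.  -17.8]
   -56 14 top(tool z min) [-21.8 -19.9 -18. ] y [ 0.4 15.4]
   -44 25 top(tool z min) [-20.8 -19.5 -17.5] y [-2.9 15.3]
   -32 26 top(tool z min) [-21.5 -19.2 -17.6] y [-9.6 15.1]
```

```bash
python3 -m handwheel '[[[0.0043,-0.0143,0],[0,-0.3,0.2]],[[0.0043,-0.0143,0.01],[0,0,0]],[[0.0043,-0.0143,0.015],[0,0,0]],[[0.0043,-0.0143,0.02],[0,0,0]],[[0.0043,-0.0143,0.025],[0,0,0]],[[0.0043,-0.0143,0.02],[0,0,0]],[[0,0,0.015],[0,0,0]],[[0,0,0.005],[0,0,0]]]'|sed -n 2,4p
python3 -m handwheel '[[[0,0,0],[0,0,0]],[[0,0,0],[0,0,0]],[[0,0,0],[0,0,0]],[[0,0,0],[0,0,0]],[[0,0,0],[0,0,0]],[[0,0,0],[0,0,0]],[[0,0,0],[0,0,0]],[[0,0,0],[0,0,0]]]'|sed -n 2,4p
python3 to.py 577.3 218.5 104 5 0
```

```text
tool_pos: [575.1, 218.8, 123.8]
orientation: [0.999, 0.045, -0.002, 0.003]
ft_force: [-1.0, -1.1, -2.4]
tool_pos: [577.2, 218.6, 127.2]
orientation: [0.999, 0.044, 0.0, 0.002]
ft_force: [-0.0, 0.6, -2.0]
pos [577.2 218.6 127.2] q [-0.52  0.53  0.16  1.74 -0.1   0.89 -1.81] f [-0.02  0.63 -1.96]
shift tool mm [ 0.1 -0.  23.2] in target axes [ 0.1  0.1 23.2] turn [0.2  0.   0.03]
```

```bash
python3 -m handwheel '[[[0,0,0.004],[0,0,0]],[[0,0,0.004],[0,0,0]],[[0,0,0.004],[0,0,0]],[[0,0,0.004],[0,0,0]],[[0,0,0.003],[0,0,0]],[[0,0,0.002],[0,0,0]],[[0,0,0.001],[0,0,0]],[[0,0,0.001],[0,0,0]]]'|sed -n 2,4p
python3 -m handwheel '[[[0,0,0.001],[0,0,0]],[[0,0,0.001],[0,0,0]],[[0,0,0.001],[0,0,0]],[[0,0,0.001],[0,0,0]],[[0,0,0.001],[0,0,0]],[[0,0,0.001],[0,0,0]],[[0,0,0],[0,0,0]],[[0,0,0],[0,0,0]]]'|sed -n 2,4p
python3 - <<'E'
from h import *
f=[];
for i in range(10):
    p,d=robot.camera("side");f.append(robot.observe()["ft_force"])
print(np.mean(f,0),robot.observe()["tool_pos"])
P=cloud(cam("side"),d).reshape(-1,3);k=(abs(P[:,2]-88)<12)&(np.hypot(P[:,0]-519.5,P[:,1]-214)<70)&(d.ravel()>0)
Q=P[k];Q=Q[Q[:,1]>245];A=np.c_[Q[:,:2]-[519.5,214],np.ones(len(Q))];print("pan plane",np.linalg.lstsq(A,Q[:,2],rcond=None)[0],len(Q))
E
```

```text
tool_pos: [577.3, 218.5, 104.2]
orientation: [0.999, 0.044, 0.0, 0.002]
ft_force: [0.9, 0.1, -2.2]
tool_pos: [577.4, 218.5, 98.2]
orientation: [0.999, 0.044, 0.0, 0.002]
ft_force: [0.2, -0.1, -1.5]
[ 0.56886211  0.37395769 -1.07721373] [577.33576554 218.49670649  98.21681404]
pan plane [ 1.94316389e-03 -4.11979012e-03  8.95572927e+01] 736
```

```bash
python3 -m handwheel '[[[0,0,0.001],[0,0,0]],[[0,0,0.001],[0,0,0]],[[0,0,0.001],[0,0,0]],[[0,0,0.001],[0,0,0]],[[0,0,0.001],[0,0,0]],[[0,0,0.001],[0,0,0]],[[0,0,0],[0,0,0]],[[0,0,0],[0,0,0]]]'|sed -n 2,4p
python3 - <<'E'
from h import *
f=[];
for i in range(14):
    p,d=robot.camera("side");f.append(robot.observe()["ft_force"])
print(np.mean(f,0),robot.observe()["tool_pos"])
P=cloud(cam("side"),d).reshape(-1,3);k=(abs(P[:,2]-84)<12)&(np.hypot(P[:,0]-519.5,P[:,1]-214)<70)&(d.ravel()>0)
Q=P[k];Q=Q[Q[:,1]>245];A=np.c_[Q[:,:2]-[519.5,214],np.ones(len(Q))];print("pan plane",np.linalg.lstsq(A,Q[:,2],rcond=None)[0],len(Q))
E
```

```text
tool_pos: [577.4, 218.5, 92.3]
orientation: [0.999, 0.044, 0.0, 0.002]
ft_force: [0.7, 0.9, 0.2]
[ 1.34959001  0.36373169 -0.14913534] [577.27727099 218.46038295  92.18535335]
pan plane [-5.64842150e-05  3.96852060e-04  8.33198936e+01] 729
```

```bash
python3 -m handwheel '[[[0,0,0],[0,0,0]],[[0,0,0],[0,0,0]],[[0,0,0],[0,0,0]],[[0,0,0],[0,0,0]],[[0,0,0],[0,0,0]],[[0,0,0],[0,0,0]],[[0,0,0],[0,0,0]],[[0,0,0],[0,0,0]]]' 0 20 |tail -2
python3 -m handwheel '[[[0,0,0],[0,0,0]],[[0,0,0],[0,0,0]],[[0,0,0],[0,0,0]],[[0,0,0],[0,0,0]],[[0,0,0],[0,0,0]],[[0,0,0],[0,0,0]],[[0,0,0],[0,0,0]],[[0,0,0],[0,0,0]]]' 0.75 |tail -3
python3 -m handwheel '[[[0,0,-0.003],[0,0,0]],[[0,0,-0.005],[0,0,0]],[[0,0,-0.01],[0,0,0]],[[0,0,-0.015],[0,0,0]],[[0,0,-0.02],[0,0,0]],[[0,0,-0.03],[0,0,0]],[[0,0,-0.03],[0,0,0]],[[0,0,-0.03],[0,0,0]]]'
python3 -m handwheel '[[[-0.01,0,-0.02],[0,0,0]],[[-0.01,0,0],[0,0,0]],[[0,0,0],[0,0,0]],[[0,0,0],[0,0,0]],[[0,0,0],[0,0,0]],[[0,0,0],[0,0,0]],[[0,0,0],[0,0,0]],[[0,0,0],[0,0,0]]]'|sed -n 1,3p
python3 - <<'E'
from h import *
p,d=robot.camera("side");P=cloud(cam("side"),d).reshape(-1,3);r=np.hypot(P[:,0]-519.5,P[:,1]-214)
k=(abs(P[:,2]-84)<12)&(r<70)&(d.ravel()>0);Q=P[k];Q=Q[Q[:,1]>245];A=np.c_[Q[:,:2]-[519.5,214],np.ones(len(Q))];print("pan plane",np.linalg.lstsq(A,Q[:,2],rcond=None)[0],len(Q))
H=P[(r<90)&(P[:,2]>107)&(P[:,2]<125)&(d.ravel()>0)];print("handle",len(H),np.median(H[:,2]),cv2.minAreaRect(H[:,:2].astype(np.float32)))
p3,_=robot.camera("scene")
cv2.imwrite("pics/end.png",np.hstack([cv2.resize(p[200:360,220:430],(420,320)),cv2.resize(p3[170:270,300:420],(384,320))])[:,:790][:,:,::-1])
E
```

```text
opening: 34.5
gripper_force: 73.8
ft_force: [0.3, 0.5, 0.5]
opening: 64.0
gripper_force: 0.0
t: 28.15
tool_pos: [577.4, 219.0, 238.0]
orientation: [0.999, 0.044, 0.001, 0.002]
ft_force: [-0.5, 0.0, 0.1]
opening: 64.0
gripper_force: 0.0
t: 28.95
tool_pos: [557.3, 217.1, 254.6]
orientation: [0.999, 0.044, -0.0, 0.002]
pan plane [-7.03668147e-04 -4.06598572e-03  8.31831212e+01] 731
handle 1009 112.94640677952452 ((519.420166015625, 214.13148498535156), (139.08248901367188, 39.353477478027344), 5.151876449584961)
```

View pics/end.png

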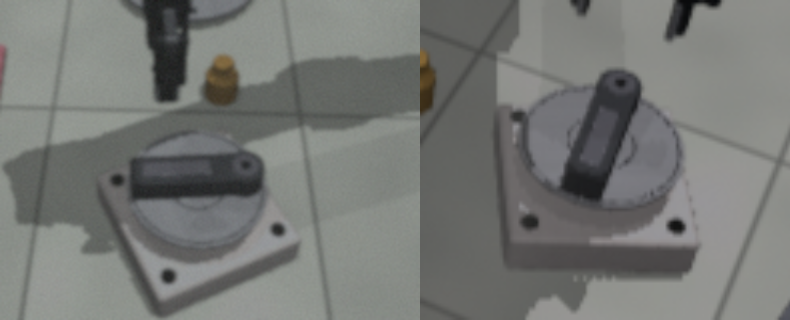

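The handle lies flat and centred on the level pan, with the fingers well clear. I hand the job in.

```bash
python3 -c "
from bench import robot
print(robot.hand_in())"
```

```text
the job is handed in; nothing more can be done
None
```

The handle was rocked over, taken by its raised lever end, and set flat and centred (within about 1 mm as measured) on the balance pan, which sank about 12 mm, well short of the 21 mm limit; the job was handed in at about 29 s, and no verdict was returned.

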